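Draw the whisk out of the half-covered pan

TASK

A long whisk lies in the steel utensil pan with its wire head under the fixed cover. Take it by the handle, tip it handle-up and draw it slantwise out through the open part of the pan, without forcing it against the cover, and finish with the program still holding the whisk in the air, every part of it at least 6 cm higher than the top of the cover and touching nothing but the gripper. Leave the timer, the mill and the garlic by the pan's ends where they stand.

Things in the scene. Friction and masses are not known exactly. Their poses are not given: they have to be found in the camera images.
- pan: Fixed steel open box, 346 x 206 x 80 mm outside, walls and floor 3 mm, a 4 mm radius bead round the rim (top at 82 mm). Origin: centre of its underside on the work surface; x along its length, +x (the open end) points to the robot's right, world -y, within 0.5 rad. A fixed cover closes its -x part, from x = -173 to -36 mm; from -36 to +170 mm it is open at the top, 200 mm wide inside.
- cover: Steel cover fixed on the pan, same origin and axes as the pan; underside 80 mm above the pan's underside, top 84 mm; its free edge at x = -40 mm carries a round bead of 4 mm radius (80 to 88 mm high) across the whole width of the pan.
- opening (a point): Centre of the open part of the pan's top, at 80 mm height; axes as the pan's.
- whisk_grip (a point): Centre of the handle of the loose whisk (311 mm long, 50 to 120 g, dark blue handle), 75 mm from the handle's end, 13 mm above the whisk's underside; handle 22 mm wide, 26 mm high, 124 mm long. It lies on the pan's floor along the pan, head under the cover, handle in the open part. Axes: x along the whisk from handle to head, z up as it lies.
- whisk_end (a point): Free end of the whisk's handle, on its axis; 73 mm from the grip point along the whisk's -x. Axes as for whisk_grip.
- whisk_head (a point): Centre of the widest part of the wire head, about 30 mm in radius; 180 mm from the grip point along the whisk's +x, and 15.5 mm higher as it lies. The wire head is solid to touch: a cone widening from the handle, rounded at the tip.
- whisk_tip (a point): Foremost point of the wire head, 54 mm beyond whisk_head along the whisk's +x.
- timer: Bystander: loose round kitchen timer, 63 mm wide, 50 mm high, beyond the pan's covered end. Origin: centre of its underside.
- mill: Bystander: loose small mill with a domed top, 44 mm wide, 90 mm high, beyond the pan's open end. Origin: centre of its underside.
- garlic: Bystander: loose garlic bulb, 56 mm, beyond the pan's open end. Origin: centre of its underside.

How it is judged:
On the way:
1. the whisk is tipped: its handle end is up out of the opening, above the cover, while its head is still inside the pan (z of whisk_end in the frame of pan above 0.095 m and z of whisk_head in the frame of pan below 0.075 m), for 0.1 s.
At the end, for the whole second after the job is handed in: The whisk is held still in the gripper's fingers (under 0.05 m/s), touching neither the pan, its cover nor the bystanders; the centre of its head is more than 165 mm, and its tip and handle end more than 140 mm, above the work surface (the cover's top is at 84 mm, its bead at 88 mm) (height (world z) of whisk_head above 0.165 m and height (world z) of each of whisk_tip, whisk_end above 0.14 m and contact force between whisk and the fingers above 1 N and contact force between whisk and pan below 0.1 N and contact force between whisk and timer below 0.1 N and contact force between whisk and mill below 0.1 N and contact force between whisk and garlic below 0.1 N and linear speed of whisk below 0.05 m/s); the arm keeps its last pose, push and grip.
It fails at once if the whisk is forced against the cover (over 10 N) (contact force between whisk and cover above 10 N).
It fails at once if the timer is displaced by more than 25 mm (distance of timer from where it was at the start of the episode above 0.025 m).
It fails at once if the mill is displaced by more than 25 mm (distance of mill from where it was at the start of the episode above 0.025 m).
It fails at once if the garlic is displaced by more than 25 mm (distance of garlic from where it was at the start of the episode above 0.025 m).
It also fails if it takes over 35 s, if anything falls off the work surface, if the arm or the gripper's body presses on something with over 40 N, if the wrist force passes 120 N, or if a joint passes its speed limit or range.

ROBOT

A 6-joint arm with a two-finger parallel gripper is mounted at the origin on the work surface; the furniture and walls round the work are solid. World frame = base frame: x ahead of the robot, y to its left, z up, the work surface at z = 0. Lengths are in m, angles in rad, forces in N, time in s.
With the tool pointing down it reaches from about 0.35 to 0.975 m from the base axis. Payload 4.9 kg.
Tool frame: the origin (TCP) lies on the centre line of the jaws, within the pads' length; the fingertips stand ctrl.tcp_to_tips ahead of it and the grasp point (between the pads) lies 3 mm ahead of it (ctrl.tcp_to_tips is the distance from the TCP to the fingertips, in m); z points along the fingers, y is the direction in which the jaws open and shut (so a half turn about z gives the same grasp; the last joint's range is limited). The gripper opens to 85 mm and grips with 20 to 120 N. Pads are 22 mm wide; open, the fingers measure 114 mm over their backs; the gripper's body (76 mm by 85 mm) begins 54 mm behind the grasp point. The pads swing forward as they close: fully open they stand 13 mm farther back than shut.
Start: joints at [-0.119, 0.053, 1.613, -0, 1.476, -0.119], TCP at [0.625, 0, 0.253] pointing down, gripper open.
Joint ranges: [-3.01, 3.01], [-1.01, 2.22], [0.06, 2.58], [-1.02, 4.17], [0.09, 2.62], [-3.14, 3.14]. Speed limits (rad/s): [2.57, 2.57, 3.14, 3.14, 3.14, 3.14].

INTERFACE

Orientations are given as a rotation vector (axis times angle).
In Python, from station import ctrl, vision gives the robot as it stands.
- The arm moves only by the tool jog_arm, never from a script. Its argument "deltas" is a list of rows, each a list of 7 numbers: the turn, a rotation vector about the tool's x, y, z in rad, then the shift along the tool's x, y, z in cm, then the opening, from 0 (shut) to 1 (fully open). A call has 1 to 12 rows; each row shifts and turns the commanded pose from where the row before left it, along the tool's axes as they then stand; what a row does not reach is not made up. A row lasts 1/12 s, in which the tool goes at most 41.7 mm and 7.16 degrees, less where a joint would pass 70% of its speed; a pose out of reach is approached as far as the arm can. A call with a gripper value outside its range is refused whole. The fingers move at their own pace and stop on an object; "grip_force" is the grip in N (left out, the last holds). Time passes only in rows, so rows that do not move let the fingers close. It gives the time, the measured TCP pose, the force and the opening at its end, in the units of the state.
- ctrl.get_obs(): the state, without advancing time (a new reading comes with each control period).
- vision.get_image(name): name is "scene" or "side" or "wrist"; returns (picture, depth): 400x640x3 uint8, red, green, blue; 400x640 float32, m along the optical axis (not along the pixel's ray), 0 where there is no reading.
- vision.calibration(name): a dict with "fx", "fy", "cx", "cy" (pixels), "rvec" (rotation vector, rad) and "tvec" (3), from world to camera coordinates, as OpenCV has them; the wrist camera has in their place "hand_eye" (4x4, takes a point from camera to tool coordinates, whose origin is the TCP and whose axes are the flange's). Camera axes: x right, y down, z forward; pixel columns grow to the right and rows downward; lengths in m; the calibration is good to about 2 mm. A picture is of the moment at which its call begins: read the wrist's pose just before it. calibration takes no time and is no camera call.
- ctrl.finish_job(): hands the job in, once; it reports no verdict.
The state is a dict: "t": time; "q": joint angles; "dq": joint speeds; "effort": joint torques, N m; "tool_pos": TCP position; "tool_rot": TCP orientation; "contact_force": force on the tool from outside, world axes, zero at the start; "wrist_torque": the same for the moment, N m; "opening": finger opening in m.
Only numpy, scipy, OpenCV 4.12 (cv2) and the standard library are available. Lean on these libraries where they do the work, as an engineer would, in place of code of your own. Each camera call takes 0.05 s, during which the arm holds its last target. There are 200 camera calls.

## Working session

There is one attempt and no reset: what is moved stays moved. The work goes in short steps, Python scripts to look and compute and a tool call to move; the robot and the scene stay as the last step left them, time stands still between calls to the robot, and variables do not carry over. Pictures are saved under pics/ and viewed, about 8 in all and at most 12, crops included, and the job is handed in when it is done.

Besides the shell and the picture viewer there is one more tool, called after ">>>" as a command line: name --pt "numbers of a row" for each row, then --argument value for the rest. jog_arm: Moves the arm, as the interface text tells. Its arguments: {"type":"object","properties":{"deltas":{"type":"array"},"grip_force":{"type":"number"}},"required":["deltas"]}

```bash
mkdir -p pics; ls
cat > h.py <<'E'
import numpy as np, cv2
from scipy.spatial.transform import Rotation as R
from station import ctrl, vision
def cloud(name):
    o=ctrl.get_obs(); im,d=vision.get_image(name); c=vision.calibration(name)
    v,u=np.mgrid[:400,:640]
    P=np.stack([(u-c['cx'])/c['fx']*d,(v-c['cy'])/c['fy']*d,d],-1)
    if 'hand_eye' in c:
        T=np.array(c['hand_eye']); P=P@T[:3,:3].T+T[:3,3]
        W=P@R.from_rotvec(o['tool_rot']).as_matrix().T+np.array(o['tool_pos'])
    else:
        W=(P-np.array(c['tvec']))@R.from_rotvec(c['rvec']).as_matrix()
    W[d==0]=np.nan
    return im,d,W
E
python3 - <<'E'
from h import *
ims=[]
for n in ['scene','side','wrist']:
    im,d,W=cloud(n); np.savez('c_'+n,im=im,W=W); ims.append(im)
cv2.imwrite('pics/a.png',cv2.cvtColor(np.vstack([cv2.resize(np.hstack(ims[:2]),(800,250)),cv2.resize(np.hstack([ims[2],ims[2]*0]),(800,250))]),cv2.COLOR_RGB2BGR))
print(ctrl.get_obs(), ctrl.tcp_to_tips)
im,W=ims[0],np.load('c_scene.npz')['W']
for n,im in zip(['scene','side','wrist'],ims):
    W=np.load(f'c_{n}.npz')['W']
    r,g,b=[im[...,i].astype(int) for i in range(3)]
    m=(b>r+25)&(b>g+10)&(W[...,2]>0)&(W[...,2]<.1)
    p=W[m]; print(n,m.sum(), p.mean(0) if len(p) else 0, np.percentile(p,[2,98],axis=0) if len(p) else 0)
E
```

```text
pics
{'t': 0.15, 'q': array([-1.18975295e-01,  5.32354632e-02,  1.61395669e+00,  2.03885849e-05,
        1.47599324e+00, -1.19015085e-01]), 'dq': array([ 0.00077073, -0.00100071, -0.00387096,  0.00218385,  0.00053667,
        0.00120574]), 'effort': array([ 5.10442842e-04, -3.94241810e+01, -3.70721948e+01, -1.15854355e-04,
        4.61802789e-03,  5.00508997e-05]), 'tool_pos': array([6.24560400e-01, 7.36703077e-05, 2.52339739e-01]), 'tool_rot': array([-2.22050504e+00, -2.22058908e+00,  1.52088447e-03]), 'contact_force': array([-0.93075425, -0.13744954, -0.09999209]), 'wrist_torque': array([-0.00139885,  0.05330151,  0.01948957]), 'opening': 0.08538720357388192} 0.022
scene 164 [ 0.43036897 -0.01894423  0.02600499] [[ 0.41526887 -0.0539054   0.02193251]
 [ 0.44691977  0.0231467   0.02991454]]
side 28 [ 0.42482265 -0.02552978  0.02679875] [[ 0.40858104 -0.06801792  0.02286638]
 [ 0.43613995  0.00611161  0.03020586]]
wrist 1087 [ 0.43474497 -0.02257279  0.02554383] [[ 0.41269672 -0.08025431  0.01985516]
 [ 0.45466317  0.02709218  0.02945359]]
```

View pics/a.png

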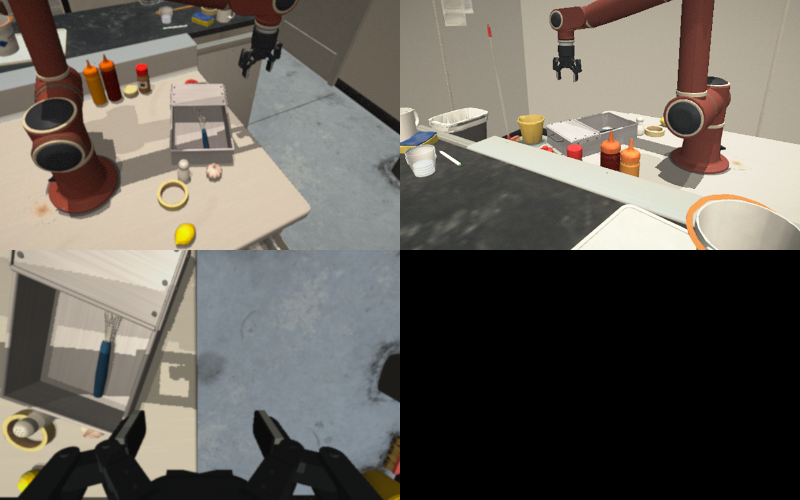

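The wrist view (lower left) shows the pan, the cover at the top, and the blue handle at about (105,367) in the mosaic. The mill and garlic stand below the pan's near end. Next I'll fit the pan and handle.

Run:
```python
from h import *
z=np.load('c_wrist.npz'); im,W=z['im'].astype(int),z['W']
r,g,b=im[...,0],im[...,1],im[...,2]
m=(b>r+25)&(b>g+10)&(W[...,2]>.005)&(W[...,2]<.06)
m=cv2.morphologyEx(m.astype(np.uint8),cv2.MORPH_OPEN,np.ones((3,3)))>0
n,l,s,_=cv2.connectedComponentsWithStats(m.astype(np.uint8)); m=l==1+s[1:,4].argmax()
p=W[m]; c=p.mean(0); a=np.linalg.svd((p-c)[:,:2],full_matrices=False)[2][0]; a*=np.sign(a[1])
t=(p-c)[:,:2]@a; q=(p-c)[:,:2]@[-a[1],a[0]]
print('handle c',c,'axis',a,'yaw',np.arctan2(a[1],a[0]),'t',np.percentile(t,[1,99]),'q',np.percentile(q,[1,99]),'z',np.percentile(p[:,2],[1,50,99]))
for n in ['scene','wrist']:
    z=np.load(f'c_{n}.npz'); W=z['W']
    P=W[(W[...,2]>.076)&(W[...,2]<.092)&(W[...,0]>.2)&(W[...,0]<.65)&(abs(W[...,1])<.4)]
    rect=cv2.minAreaRect(P[:,:2].astype(np.float32)); print(n,len(P),rect,cv2.boxPoints(rect).round(3).tolist())
    Q=W[(W[...,2]>.08)&(W[...,2]<.0868)&(W[...,1]>.0)&(W[...,0]>.2)&(W[...,0]<.65)&(W[...,1]<.4)]
# bystanders & top-down map
z=np.load('c_scene.npz'); im,W=z['im'],z['W']
T=np.zeros((600,500,3),np.uint8)
for n in ['scene','wrist']:
    z=np.load(f'c_{n}.npz'); im,W=z['im'],z['W']
    ok=np.isfinite(W[...,2])&(W[...,2]<.15)&(W[...,2]>-.03)
    x,y=W[...,0][ok],W[...,1][ok]; cc=im[ok]
    u=((.3-y)*1000).astype(int);v=((.65-x)*1000).astype(int)
    k=(u>=1)&(u<599)&(v>=1)&(v<499)
    M=np.zeros((500,600,3),np.uint8) if n=='scene' else M
    for du in (-1,0,1):
        for dv in (-1,0,1): M[v[k]+dv,u[k]+du]=cc[k]
cv2.imwrite('pics/b.png',M[...,::-1])
```

```text
handle c [ 0.43471232 -0.02244337  0.02561168] axis [0.33245129 0.94312043] yaw 1.231894807191071 t [-0.06320063  0.05329814] q [-0.00613391  0.00721198] z [0.01948287 0.02603645 0.02973546]
scene 4434 ((0.4307601749897003, 0.12922058999538422), (0.37824052572250366, 0.5491424798965454), 9.829345703125) [[0.1979999989271164, 0.367000013589859], [0.29100000858306885, -0.17399999499320984], [0.6639999747276306, -0.10899999737739563], [0.5699999928474426, 0.4320000112056732]]
wrist 28479 ((0.4306206703186035, 0.02302563190460205), (0.39770427346229553, 0.2210995852947235), 66.7101058959961) [[0.25, -0.11599999666213989], [0.45399999618530273, -0.2029999941587448], [0.6110000014305115, 0.16200000047683716], [0.40799999237060547, 0.24899999797344208]]
```

View pics/b.png

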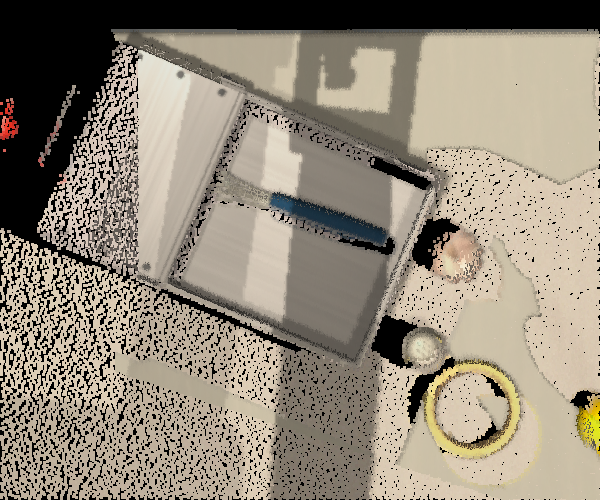

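The rectified map shows the bead from (243,97) to (172,284) and the open-end corners at (437,172) and (360,362). The handle runs from (270,200) to (390,238). The garlic is near (458,253) and the mill near (423,348). Now I'll refine the pan frame and plan the extraction in the pan's xz plane.

```bash
cat > plan.py <<'E'
from h import *
from scipy.spatial import cKDTree
import heapq, itertools
z=np.load('c_wrist.npz'); W=z['W']
# bead: high points near expected line
o0=np.array([.4446,.055]); yaw=-1.952
for _ in range(3):
    ex=np.array([np.cos(yaw),np.sin(yaw)]); ey=np.array([-ex[1],ex[0]])
    L=np.stack([(W[...,:2]-o0)@ex,(W[...,:2]-o0)@ey,W[...,2]],-1)
    b=(abs(L[...,0]+.04)<.012)&(abs(L[...,1])<.095)&(L[...,2]>.0855)&(L[...,2]<.095)
    k=np.polyfit(L[b][:,1],L[b][:,0],1); yaw-=np.arctan(k[0]); o0=o0+ex*(k[1]+.04)
    e=(abs(L[...,1])<.09)&(abs(L[...,0]-.17)<.02)&(abs(L[...,2]-.08)<.006)
    s=[(abs(L[...,1]-w*.1)<.02)&(abs(L[...,0]-.06)<.08)&(abs(L[...,2]-.08)<.006) for w in(1,-1)]
print('bead n',b.sum(),'origin',o0,'yaw',yaw,'end rim x',np.nanmedian(L[e][:,0]),'sides',[np.nanmedian(L[q][:,1]) for q in s], 'bead z',np.percentile(L[b][:,2],98))
hc=np.array([.43471,-.02244]); print('handle centre in pan',(hc-o0)@ex,(hc-o0)@ey)
f=lambda a,b:np.linspace(a,b,int(np.hypot(*np.subtract(b,a))*500)+2)
wall=np.vstack([f((-.17,.003),(-.17,.08)),f((-.17,.08),(-.04,.08)),f((-.17,.084),(-.04,.084)),f((-.04,.08),(-.04,.088)),f((.17,.003),(.17,.08)),[[-.036,.084],[.166,.078],[.17,.082]]])
wt=cKDTree(wall)
D=[(x,0,.0125) for x in np.arange(-.06,.05,.01)]
D+=[(.051+t*.129,t*.0155,.011+t*.019) for t in np.linspace(0,1,9)]+[(.195,.0155,.029),(.205,.0155,.027),(.214,.0155,.02)]
D=np.array(D)
def gdisks(al): # tool axis lean in whisk frame, from TCP (0,.014)
    ax=np.array([np.sin(al),np.cos(al)]); px=np.array([ax[1],-ax[0]])
    g=[(*(np.array([0,.014])+ax*(.051+.012+i)+px*j),.012) for i in np.arange(0,.2,.02) for j in(-.03,-.015,0,.015,.03)]
    g+=[(*(np.array([0,.014])+ax*i),.012) for i in (0,.02,.04)]
    return np.array(g)
def clr(x,zz,th,al):
    c,s=np.cos(th),np.sin(th)
    def pts(d): # local +x -> (-c,-s), local z -> (-s,c)
        return np.stack([x-c*d[:,0]-s*d[:,1],zz-s*d[:,0]+c*d[:,1]],1)
    p=pts(D); q=pts(gdisks(al)*[-1,1,1]) # lean positive = toward handle end
    return (wt.query(p)[0]-D[:,2]).min(), (p[:,1]-D[:,2]).min()-.003, (wt.query(q)[0]-.012).min()
E
cat > run.py <<'E'
from plan import *
AL=np.deg2rad(15)
xs=np.arange(.06,.30,.008); zs=np.arange(.017,.32,.008); ts=np.deg2rad(np.arange(0,62,4))
C=np.array([[[clr(x,q,t,AL) for t in ts] for q in zs] for x in xs])
st=(1,0,0); print('start',C[st]*1e3)
pen=lambda c: np.where(c>.014,0,((.014-c)/.004)**2)
cost=pen(C[...,0])+pen(C[...,2])+np.where(C[...,1]>.006,0,((.006-C[...,1])/.004)**2)
bad=(C[...,0]<.002)|(C[...,1]<-.003)|(C[...,2]<.004)
dist={st:0};pre={};h=[(0,st)]
while h:
    d,n=heapq.heappop(h)
    if d>dist[n]: continue
    i,j,k=n
    x,q,t=xs[i],zs[j],ts[k]
    if q-.236*np.sin(t)-.03>.10: break
    for dd in itertools.product((-1,0,1),repeat=3):
        m=(i+dd[0],j+dd[1],k+dd[2])
        if min(m)<0 or m[0]>=len(xs) or m[1]>=len(zs) or m[2]>=len(ts) or bad[m]: continue
        nd=d+np.linalg.norm(dd)*(1+cost[m])
        if nd<dist.get(m,1e9): dist[m]=nd;pre[m]=n;heapq.heappush(h,(nd,m))
path=[n]
while path[-1]!=st: path.append(pre[path[-1]])
for m in path[::-1]: 
    x,q,t=xs[m[0]],zs[m[1]],ts[m[2]]
    print('%.3f %.3f %2.0f'%(x,q,np.rad2deg(t)),(C[m]*1e3).round(0),'end z %.3f head z %.3f'%(q+.073*np.sin(t),q-.18*np.sin(t)+.0155*np.cos(t)))
E
python3 run.py
```

```text
bead n 1910 origin [0.44752387 0.06227628] yaw -1.9794433383267644 end rim x 0.17078633454816824 sides [np.float64(0.10390367017649822), np.float64(-0.10002229888910986)] bead z 0.08927433916054749
handle centre in pan 0.08283808231971616 0.021883696290129893
start [ 4.00027737 -0.5        41.06708524]
0.068 0.017  0 [ 4. -0. 41.] end z 0.017 head z 0.033
0.076 0.025  0 [10.  8. 35.] end z 0.025 head z 0.041
0.084 0.033  4 [14.  3. 36.] end z 0.038 head z 0.036
0.084 0.041  4 [ 6. 11. 41.] end z 0.046 head z 0.044
0.084 0.049  8 [11.  5. 52.] end z 0.059 head z 0.039
0.084 0.057 12 [12. -0. 63.] end z 0.072 head z 0.035
0.084 0.065 12 [ 7.  8. 68.] end z 0.080 head z 0.043
0.092 0.073 16 [ 7.  1. 66.] end z 0.093 head z 0.038
0.100 0.081 16 [ 3.  9. 60.] end z 0.101 head z 0.046
0.108 0.089 20 [ 6.  3. 55.] end z 0.114 head z 0.042
0.116 0.089 20 [ 7.  3. 48.] end z 0.114 head z 0.042
0.124 0.089 20 [ 7.  3. 41.] end z 0.114 head z 0.042
0.132 0.089 20 [ 7.  3. 34.] end z 0.114 head z 0.042
0.140 0.097 24 [13. -2. 33.] end z 0.127 head z 0.038
0.148 0.105 24 [ 8.  6. 33.] end z 0.135 head z 0.046
0.156 0.105 24 [12.  6. 29.] end z 0.135 head z 0.046
0.164 0.105 24 [11.  6. 26.] end z 0.135 head z 0.046
0.172 0.113 24 [13. 14. 32.] end z 0.143 head z 0.054
0.180 0.113 24 [12. 14. 32.] end z 0.143 head z 0.054
0.188 0.121 24 [16. 22. 41.] end z 0.151 head z 0.062
0.196 0.129 24 [18. 30. 51.] end z 0.159 head z 0.070
0.204 0.137 20 [14. 51. 62.] end z 0.162 head z 0.090
0.204 0.145 16 [14. 73. 70.] end z 0.165 head z 0.110
0.204 0.145 12 [22. 88. 71.] end z 0.160 head z 0.123
0.204 0.145  8 [ 32. 101.  71.] end z 0.155 head z 0.135
0.204 0.153  4 [ 50. 123.  79.] end z 0.158 head z 0.156
```

>>> jog_arm --pt "0 0 0.113 0 0 0 1" --pt "0 0 0.113 0 0 0 1" --pt "0 0 0.113 0 0 0 1" --pt "0 0 0 -0.95 -2.14 1.4 1" --pt "0 0 0 -0.95 -2.14 1.4 1" --pt "0 0 0 -0.95 -2.14 1.4 1" --pt "0 0 0 -0.95 -2.14 1.4 1" --pt "0 0 0 -0.95 -2.14 1.4 1" --pt "0 0 0 -0.95 -2.14 1.4 1" --pt "0 0 0 -0.95 -2.14 1.4 1" --pt "0 0 0 -0.95 -2.14 1.4 1" --pt "0 0 0 0 0 0 1"

```text
t: 1.15
tool_pos: [0.4322, -0.014, 0.1359]
tool_rot: [-2.559, -1.81, 0.011]
contact_force: [-1.3, 0.3, -1.6]
opening: 0.085
```

```bash
cat > look.py <<'E'
from h import *
import sys
im,d,W=cloud('wrist'); o=ctrl.get_obs(); np.savez('c_w2',im=im,W=W)
M=R.from_rotvec(o['tool_rot']).as_matrix(); print(o['t'],o['tool_pos'],M.round(3).tolist())
i=im.astype(int); r,g,b=i[...,0],i[...,1],i[...,2]
m=(b>r+25)&(b>g+10)&(W[...,2]>.005)
m=cv2.morphologyEx(m.astype(np.uint8),cv2.MORPH_OPEN,np.ones((3,3)))
n,l,s,_=cv2.connectedComponentsWithStats(m); m=l==1+s[1:,4].argmax()
p=W[m]; p=p[abs(p[:,2]-np.median(p[:,2]))<.012]; c=p.mean(0); a=np.linalg.svd((p-c)[:,:2],full_matrices=False)[2][0]; a*=np.sign(a[1])
t=(p-c)[:,:2]@a; print('c',c,'a',a,'t',np.percentile(t,[1,99]),'ztop',np.percentile(p[:,2],95))
T=(p-o['tool_pos'])@M; print('tool-frame x,y,z pct',np.percentile(T,[1,50,99],axis=0).round(4).tolist(),'tilt of axis in tool',(M.T@[*a,0]).round(3))
cv2.imwrite('pics/%s.png'%sys.argv[1],im[...,::-1])
E
python3 look.py w2
```

```text
1.2 [ 0.43510418 -0.01431956  0.13836228] [[0.333, 0.943, -0.005], [0.943, -0.333, 0.001], [-0.001, -0.005, -1.0]]
c [ 0.43261815 -0.02194938  0.02538084] a [0.33128971 0.94352908] t [-0.06365067  0.0536535 ] ztop 0.028793213357460164
tool-frame x,y,z pct [[-0.0716, -0.0078, 0.1088], [-0.0065, 0.0007, 0.1125], [0.0457, 0.009, 0.119]] tilt of axis in tool [ 1.    -0.002 -0.001]
```

View pics/w2.png

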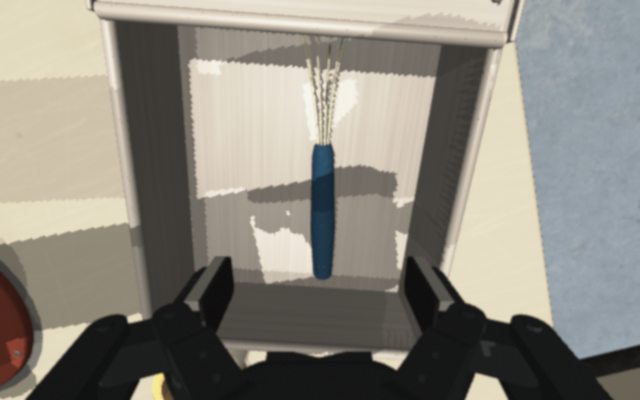

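The handle runs from about (322,145) to (322,278), centred between the open fingers. The pan sides are clear of the gripper. Descending and gripping.

>>> jog_arm --pt "0 0 0 0 0.05 1.5 1" --pt "0 0 0 0 0 1.5 1" --pt "0 0 0 0 0 1.5 1" --pt "0 0 0 0 0 1.5 1" --pt "0 0 0 0 0 1.5 1" --pt "0 0 0 0 0 1.5 1" --pt "0 0 0 0 0 1.1 1" --pt "0 0 0 0 0 0.7 1" --pt "0 0 0 0 0 0 1" --pt "0 0 0 0 0 0 0.6" --pt "0 0 0 0 0 0 0.3" --pt "0 0 0 0 0 0 0.1" --grip_force 60

```text
t: 2.2
tool_pos: [0.4397, -0.0151, 0.0344]
tool_rot: [2.563, 1.814, 0.002]
contact_force: [-0.5, -0.2, -0.2]
opening: 0.0518
```

>>> jog_arm --pt "0 0 0 0 0 0 0" --pt "0 0 0 0 0 0 0" --pt "0 0 0 0 0 0 0" --pt "0 0 0 0 0 0 0" --pt "0 0 0 0 0 0 0" --pt "0 0 0 0 0 0 0" --grip_force 100

```text
t: 2.7
tool_pos: [0.4393, -0.015, 0.0342]
tool_rot: [2.563, 1.815, 0.001]
contact_force: [-2.0, -0.1, 6.2]
opening: 0.0167
```

The opening is 16.7 mm on a 22 mm handle, so the pads hold the upper curve. I'll regrasp 5–6 mm lower.

>>> jog_arm --pt "0 0 0 0 0 0 0.5" --pt "0 0 0 0 0 0 0.5" --pt "0 0 0 0 0 0 0.5" --pt "0 0 0 0 0 0.3 0.5" --pt "0 0 0 0 0 0.3 0.5" --pt "0 0 0 0 0 0 0.5" --pt "0 0 0 0 0 0 0.2" --pt "0 0 0 0 0 0 0" --pt "0 0 0 0 0 0 0" --pt "0 0 0 0 0 0 0" --pt "0 0 0 0 0 0 0" --pt "0 0 0 0 0 0 0" --grip_force 80

```text
t: 3.7
tool_pos: [0.4387, -0.0149, 0.0274]
tool_rot: [2.564, 1.815, -0.0]
contact_force: [-0.4, 0.1, 1.1]
opening: 0.018
```

```bash
cat > rows.py <<'E'
from plan import *
wp=np.array([(.074,.016,0),(.080,.024,1),(.084,.041,5),(.086,.060,12),(.098,.0785,17),(.112,.091,20.5),(.136,.0935,21.5),(.160,.105,24),(.180,.114,24),(.196,.129,24),(.202,.16,20),(.204,.20,14),(.204,.25,8)])
nr=[2,3,4,4,3,3,3,3,3,3,4,4]
S=[wp[0]]
for a,b,n in zip(wp,wp[1:],nr): S+=[a+(b-a)*i/n for i in range(1,n+1)]
S=np.array(S); S[:,2]=np.deg2rad(S[:,2]); h=.0114
tc=lambda s:np.array([s[0]-h*np.sin(s[2]),s[1]+h*np.cos(s[2])])
for i,(a,b) in enumerate(zip(S,S[1:])):
    d=tc(b)-tc(a); t=(a[2]+b[2])/2
    c=clr(*b,0.); print(i,[0,round(a[2]-b[2],3),0,round(100*(-d[0]*np.cos(t)-d[1]*np.sin(t)),2),0,round(100*(d[0]*np.sin(t)-d[1]*np.cos(t)),2),0],'tcp',tc(b).round(4),'clr',(np.array(c)*1e3).round(0), 'end %.3f head %.3f'%(b[1]+.073*np.sin(b[2]),b[1]-.18*np.sin(b[2])+.0155*np.cos(b[2])))
E
python3 rows.py
```

```text
bead n 1910 origin [0.44752387 0.06227628] yaw -1.9794433383267644 end rim x 0.17078633454816824 sides [np.float64(0.10390367017649822), np.float64(-0.10002229888910986)] bead z 0.08927433916054749
handle centre in pan 0.08283808231971616 0.021883696290129893
0 [0, np.float64(-0.009), 0, np.float64(-0.29), 0, np.float64(-0.4), 0] tcp [0.0769 0.0314] clr [13.  1. 51.] end 0.021 head 0.034
1 [0, np.float64(-0.009), 0, np.float64(-0.3), 0, np.float64(-0.4), 0] tcp [0.0798 0.0354] clr [14.  3. 50.] end 0.025 head 0.036
2 [0, np.float64(-0.023), 0, np.float64(-0.12), 0, np.float64(-0.56), 0] tcp [0.0809 0.0411] clr [12.  5. 53.] end 0.033 head 0.038
3 [0, np.float64(-0.023), 0, np.float64(-0.14), 0, np.float64(-0.56), 0] tcp [0.0819 0.0467] clr [11.  6. 57.] end 0.040 head 0.039
4 [0, np.float64(-0.023), 0, np.float64(-0.15), 0, np.float64(-0.55), 0] tcp [0.083  0.0524] clr [ 9.  7. 60.] end 0.047 head 0.041
5 [0, np.float64(-0.031), 0, np.float64(-0.06), 0, np.float64(-0.47), 0] tcp [0.0832 0.0571] clr [10.  6. 65.] end 0.054 head 0.040
6 [0, np.float64(-0.031), 0, np.float64(-0.08), 0, 
[... 3613 characters left out ...]
13.] end 0.210 head 0.157
34 [0, np.float64(0.026), 0, np.float64(-0.33), 0, np.float64(-0.95), 0] tcp [0.2012 0.2111] clr [ 61. 135. 123.] end 0.218 head 0.171
35 [0, np.float64(0.026), 0, np.float64(-0.32), 0, np.float64(-1.22), 0] tcp [0.2015 0.2236] clr [ 77. 153. 135.] end 0.228 head 0.189
36 [0, np.float64(0.026), 0, np.float64(-0.28), 0, np.float64(-1.22), 0] tcp [0.2018 0.2362] clr [ 93. 171. 148.] end 0.239 head 0.206
37 [0, np.float64(0.026), 0, np.float64(-0.25), 0, np.float64(-1.23), 0] tcp [0.2021 0.2487] clr [110. 189. 160.] end 0.250 head 0.223
38 [0, np.float64(0.026), 0, np.float64(-0.22), 0, np.float64(-1.24), 0] tcp [0.2024 0.2613] clr [127. 206. 173.] end 0.260 head 0.240
```

>>> jog_arm --pt "0 -0.009 0 -0.3 0 -0.4 0" --pt "0 -0.009 0 -0.3 0 -0.4 0" --pt "0 -0.023 0 -0.12 0 -0.56 0" --pt "0 -0.023 0 -0.14 0 -0.56 0" --pt "0 -0.023 0 -0.15 0 -0.55 0" --pt "0 -0.031 0 -0.06 0 -0.47 0" --pt "0 -0.031 0 -0.08 0 -0.46 0" --pt "0 -0.031 0 -0.09 0 -0.46 0" --pt "0 -0.031 0 -0.11 0 -0.46 0" --pt "0 0 0 0 0 0 0" --pt "0 0 0 0 0 0 0"

```text
t: 4.62
tool_pos: [0.4357, -0.0243, 0.0714]
tool_rot: [2.455, 1.739, -0.259]
contact_force: [-0.7, 0.7, -0.9]
opening: 0.0178
```

```bash
python3 look.py w3; python3 -c "
from plan import *
o=ctrl.get_obs();p=o['tool_pos'];print('pan',(p[:2]-o0)@ex,(p[:2]-o0)@ey,p[2],o['contact_force'],o['opening'])"
```

```text
4.6667 [ 0.43534779 -0.02444685  0.07107839] [[0.325, 0.943, -0.069], [0.922, -0.332, -0.197], [-0.209, 0.0, -0.978]]
c [ 0.43804197 -0.02177254  0.06914395] a [0.32435982 0.94593377] t [-0.05017262  0.04168764] ztop 0.07679650844072951
tool-frame x,y,z pct [[-0.0468, -0.007, -0.002], [0.0057, 0.0017, 0.0009], [0.0464, 0.0105, 0.0066]] tilt of axis in tool [ 0.978 -0.008 -0.209]
bead n 1910 origin [0.44752387 0.06227628] yaw -1.9794433383267644 end rim x 0.17078633454816824 sides [np.float64(0.10390367017649822), np.float64(-0.10002229888910986)] bead z 0.08927433916054749
handle centre in pan 0.08283808231971616 0.021883696290129893
pan 0.08442660654324251 0.023266022868207815 0.07107838686882677 [ 0.31093363 -0.61807631 -1.90166883] 0.017682255581339068
```

View pics/w3.png

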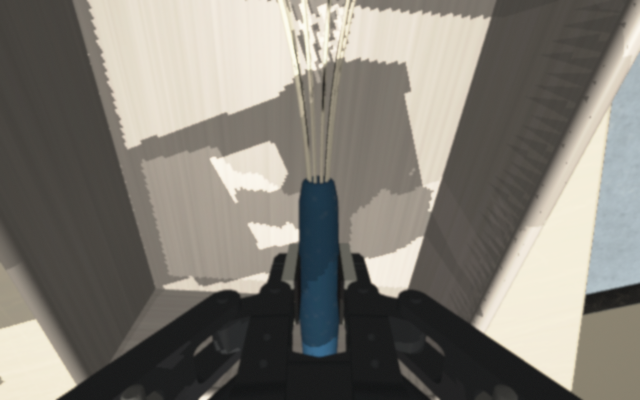

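The whisk is held, with the handle along (318,180)–(318,350) between the pads, and the TCP is on its target. Forces are near zero. Continuing.

>>> jog_arm --pt "0 -0.022 0 -0.37 0 -0.39 0" --pt "0 -0.022 0 -0.38 0 -0.38 0" --pt "0 -0.022 0 -0.39 0 -0.37 0" --pt "0 -0.022 0 -0.39 0 -0.36 0" --pt "0 -0.02 0 -0.55 0 -0.26 0" --pt "0 -0.02 0 -0.55 0 -0.24 0" --pt "0 -0.02 0 -0.56 0 -0.23 0" --pt "0 0 0 0 0 0 0" --pt "0 0 0 0 0 0 0"

```text
t: 5.42
tool_pos: [0.4272, -0.048, 0.1016]
tool_rot: [2.37, 1.677, -0.43]
contact_force: [0.0, -0.0, -1.1]
opening: 0.0173
```

Run:
```python
from plan import *
o=ctrl.get_obs();p=o['tool_pos'];M=R.from_rotvec(o['tool_rot']).as_matrix()
print('pan',(p[:2]-o0)@ex,(p[:2]-o0)@ey,p[2],o['contact_force'],o['opening'],'tilt',np.rad2deg(np.arcsin(-M[2,0])))
im,d,W=cloud('wrist'); i=im.astype(int)
m=(i[...,2]>i[...,0]+25)&(i[...,2]>i[...,1]+10)&np.isfinite(W[...,2])
T=(W[m]-p)@M; T=T[(abs(T[:,1])<.006)&(abs(T[:,2]-.002)<.015)&(abs(T[:,0])<.06)]
print('handle slope in tool',np.polyfit(T[:,0],T[:,2],1),np.percentile(T[:,0],[1,99]))
np.savez('c_w4',im=im,W=W)
v=(abs(i[...,0]-i[...,1])<40)&np.isfinite(W[...,2])&(i[...,0]>120)
T=(W-p)@M
k=v&(T[...,0]>.06)&(T[...,0]<.15)&(abs(T[...,1])<.03)&(T[...,2]<.03)&(T[...,2]>-.04)
print('wires',k.sum(),np.polyfit(T[k][:,0],T[k][:,2],1))
```

```text
bead n 1910 origin [0.44752387 0.06227628] yaw -1.9794433383267644 end rim x 0.17078633454816824 sides [np.float64(0.10390367017649822), np.float64(-0.10002229888910986)] bead z 0.08927433916054749
handle centre in pan 0.08283808231971616 0.021883696290129893
pan 0.10924567446322575 0.025108146762748453 0.10155706315533422 [ 0.0362167  -0.00157735 -1.10018341] 0.01732700476018552 tilt 20.56287203696192
handle slope in tool [-0.03247192  0.00111915] [-0.04651733  0.0463049 ]
wires 2979 [-0.05451329  0.00564202]
```

Run:
```python
from h import *
def blue(f,p,M):
    z=np.load(f);i=z['im'].astype(int);W=z['W']
    m=(i[...,2]>i[...,0]+25)&(i[...,2]>i[...,1]+10)&np.isfinite(W[...,2])
    T=(W[m]-p)@M;T=T[(abs(T[:,1])<.006)&(abs(T[:,2]-.002)<.015)&(abs(T[:,0])<.08)]
    b=[(x,round(float(np.median(T[abs(T[:,0]-x)<.005,2])),4)) for x in (-.06,-.04,-.03,.03,.04) if (abs(T[:,0]-x)<.005).any()]
    print(f,np.polyfit(T[:,0],T[:,2],1),b)
M0=np.array([[.3325,.943,0],[.943,-.3325,0],[0,0,-1.]])
blue('c_wrist.npz',np.array([.4387,-.0149,.0274]),M0)
blue('c_w2.npz',np.array([.4353,-.0244,.0711]),np.array([[0.325,0.943,-0.069],[0.922,-0.332,-0.197],[-0.209,0,-0.978]]))
o=ctrl.get_obs();blue('c_w4.npz',o['tool_pos'],R.from_rotvec(o['tool_rot']).as_matrix())
```

```text
c_wrist.npz [-0.05767204  0.00144853] [(-0.06, 0.0057), (-0.04, 0.0032), (-0.03, 0.0024), (0.03, -0.0002), (0.04, -0.0004)]
c_w2.npz [-0.03216792  0.00073411] [(-0.04, 0.0025), (-0.03, 0.0015), (0.03, -0.0007), (0.04, -0.0004)]
c_w4.npz [-0.03255747  0.00089886] [(-0.04, 0.0026), (-0.03, 0.0017), (0.03, -0.0005), (0.04, -0.0003)]
```

No slip in the grip: the handle profile in the tool frame hasn't changed. Drawing it out on the slant.

>>> jog_arm --pt "0 -0.006 0 -0.77 0 0.2 0" --pt "0 -0.006 0 -0.77 0 0.21 0" --pt "0 -0.006 0 -0.77 0 0.21 0" --pt "0 -0.015 0 -0.87 0 -0.06 0" --pt "0 -0.015 0 -0.87 0 -0.04 0" --pt "0 -0.015 0 -0.87 0 -0.03 0" --pt "0 0 0 -0.73 0 0 0" --pt "0 0 0 -0.73 0 0 0" --pt "0 0 0 -0.73 0 0 0" --pt "0 0 0 -0.69 0 -0.24 0" --pt "0 0 0 -0.69 0 -0.24 0" --pt "0 0 0 0 0 0 0"

```text
t: 6.47
tool_pos: [0.4016, -0.1225, 0.1355]
tool_rot: [2.331, 1.647, -0.497]
contact_force: [0.7, -0.2, -0.4]
opening: 0.0175
```

Run:
```python
from plan import *
o=ctrl.get_obs();p=o['tool_pos'];M=R.from_rotvec(o['tool_rot']).as_matrix()
print('pan',(p[:2]-o0)@ex,(p[:2]-o0)@ey,p[2],o['contact_force'],o['opening'],'tilt',np.rad2deg(np.arcsin(-M[2,0])))
a=[cloud(n)[0] for n in('scene','wrist')]
cv2.imwrite('pics/s5.png',np.vstack([cv2.resize(a[0][80:300,200:440],(600,300)),cv2.resize(a[1],(600,300))])[...,::-1])
```

```text
bead n 1910 origin [0.44752387 0.06227628] yaw -1.9794433383267644 end rim x 0.17078633454816824 sides [np.float64(0.10390367017649822), np.float64(-0.10002229888910986)] bead z 0.08927433916054749
handle centre in pan 0.08283808231971616 0.021883696290129893
pan 0.18778467282054873 0.031212147085469752 0.13552106982778175 [ 0.6884992  -0.22220284 -0.39764822] 0.01745566479752978 tilt 24.18262044917591
```

View pics/s5.png

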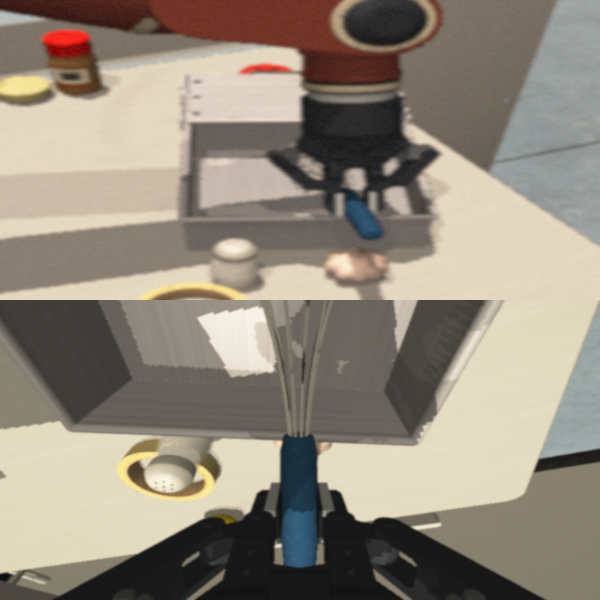

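The top half shows the handle over the open end at (362,215), with the garlic and mill standing below untouched. The bottom half shows the wires clear of the cover. Now the final draw and lift.

>>> jog_arm --pt "0 0 0 -0.69 0 -0.24 0" --pt "0 0.023 0 -0.62 0 -0.87 0" --pt "0 0.023 0 -0.6 0 -0.88 0" --pt "0 0.023 0 -0.58 0 -0.9 0" --pt "0 0.026 0 -0.41 0 -0.93 0" --pt "0 0.026 0 -0.38 0 -0.94 0" --pt "0 0.026 0 -0.36 0 -0.95 0" --pt "0 0.026 0 -0.33 0 -0.95 0" --pt "0 0.026 0 -0.32 0 -1.22 0" --pt "0 0.026 0 -0.28 0 -1.22 0" --pt "0 0.026 0 -0.25 0 -1.23 0" --pt "0 0.026 0 -0.22 0 -1.24 0"

```text
t: 7.57
tool_pos: [0.3962, -0.135, 0.2618]
tool_rot: [2.492, 1.765, -0.18]
contact_force: [0.2, -1.3, -0.9]
opening: 0.0173
```

>>> jog_arm --pt "0 0 0 0 0 0 0" --pt "0 0 0 0 0 0 0" --pt "0 0 0 0 0 0 0" --pt "0 0 0 0 0 0 0" --pt "0 0 0 0 0 0 0" --pt "0 0 0 0 0 0 0"

```text
t: 8.07
tool_pos: [0.3961, -0.1346, 0.2602]
tool_rot: [2.492, 1.765, -0.183]
contact_force: [-0.0, -0.3, -2.1]
opening: 0.0176
```

Run:
```python
from plan import *
o=ctrl.get_obs();p=np.array(o['tool_pos']);M=R.from_rotvec(o['tool_rot']).as_matrix()
print(p,o['contact_force'],o['opening'],'tilt',np.rad2deg(np.arcsin(-M[2,0])),abs(o['dq']).max())
for n,l in dict(end=(-.073,0,.0114),head=(.18,0,.0114-.0155),tip=(.234,0,-.004),headlow=(.19,0,.026)).items(): print(n,p+M@l)
im,d,W=cloud('wrist')
T=(W-p)@M; k=(T[...,0]>.12)&(T[...,0]<.3)&(abs(T[...,1])<.045)&(W[...,2]>.11)
print('seen head pts',k.sum(),W[k].min(0) if k.any() else 0)
a=[cloud('scene')[0][60:320,160:500],im]
cv2.imwrite('pics/s6.png',np.vstack([cv2.resize(a[0],(600,300)),cv2.resize(a[1],(600,300))])[...,::-1])
```

```text
bead n 1910 origin [0.44752387 0.06227628] yaw -1.9794433383267644 end rim x 0.17078633454816824 sides [np.float64(0.10390367017649822), np.float64(-0.10002229888910986)] bead z 0.08927433916054749
handle centre in pan 0.08283808231971616 0.021883696290129893
[ 0.39612702 -0.13463085  0.26022813] [-0.03985159 -0.34474116 -2.11969042] 0.017638170115016148 tilt 8.311709860508774 0.00614466094518894
end [ 0.37159223 -0.20431926  0.25950066]
head [0.45543513 0.03394246 0.23826455]
tip [0.47316172 0.0843338  0.23035944]
headlow [0.45722859 0.03918833 0.20703516]
seen head pts 0 0
```

View pics/s6.png

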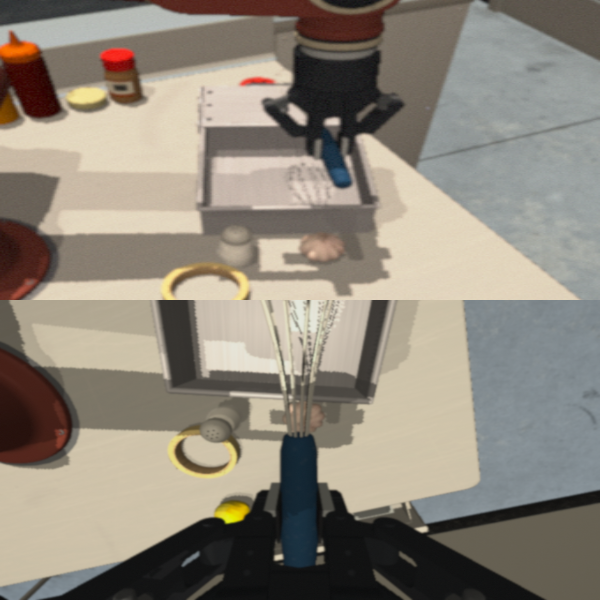

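The whisk hangs free with its wires in line with the handle (lower half, (300,370)). The mesh at (310,185) in the upper half is its shadow on the pan floor. The mill and garlic stand in place. Handing in.

```bash
python3 -c "
from station import ctrl
print(ctrl.finish_job())"
```

```text
the job is handed in; nothing more can be done
None
```

I took the whisk by its handle, tipped it handle-up to 24° and drew it slantwise out under the cover's bead. Then I lifted it and handed the job in at about 8 s with it still held; no verdict is reported.

- **Grasp:** The first grip was too high on the handle (16.7 mm opening), so I regrasped lower at 18 mm. The opening was 17.6 mm at the end. The handle did not shift in the grip while tipping, but I did not repeat that check after the draw and lift.
- **Tipping condition:** This was met by the planned path. The handle end was at about 0.117 m with the head at about 0.042 m. These heights come from the tool pose, not from seeing the head.
- **Final heights:** Worked out from the tool pose, the handle end is at 0.26 m, the head centre at 0.24 m, the tip at 0.23 m and the lowest part of the head at 0.21 m. The arm was still.
- **Contact:** Wrist force was about 2 N or less at every check while drawing it out, so there was no sign of pressing on the cover.
- **Bystanders:** The mill and garlic looked undisturbed in the last picture. The timer is mostly hidden behind the pan, but the arm never went near it.
- **Checks that failed:** The wrist camera's depth gave no points on the wire head at the final pose, so the head height was not measured directly.

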